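# Press down and lock the sprung plate

## Robot

A 6-joint arm with a two-finger parallel gripper is mounted at the origin on the work surface; the furniture and walls round the work are solid. World frame = base frame: x ahead of the robot, y to its left, z up, the work surface at z = 0. Lengths are in m, angles in rad, forces in N, time in s.
With the tool pointing down it reaches from about 0.15 to 0.775 m from the base axis. Payload 6.1 kg.
Tool frame: the origin (TCP) lies at the very end of the fingers, on their centre line; the grasp point (between the pads) lies 19 mm behind it; z points along the fingers, y is the direction in which the jaws open and shut (so a half turn about z gives the same grasp; the last joint's range is limited). The gripper opens to 85 mm and grips with 20 to 120 N. Pads are 22 mm wide; open, the fingers measure 114 mm over their backs; the gripper's body (76 mm by 85 mm) begins 54 mm behind the grasp point. The pads swing forward as they close: fully open they stand 13 mm farther back than shut.
Start: joints at [1.115, 0.126, -0.04, 1.405, 0, 1.571], TCP at [0.231, 0.471, 0.21] pointing down, gripper open.
Joint ranges: [-2.72, 2.72], [-0.95, 1.95], [-1.27, 1.35], [-1.78, 2.02], [-1.46, 1.47], [-3.14, 3.14]. Speed limits (rad/s): [2.39, 2.39, 3.01, 3.14, 3.14, 3.14].

## Interface

Orientations are given as a unit quaternion [w, x, y, z].
In Python, from plant import manip gives the robot as it stands.
- The arm moves only by the tool send_rows, never from a script. Its argument "plan" is one flat list of numbers, 7 for each row, row after row: the turn, a rotation vector about the tool's x, y, z in rad, then the shift along the tool's x, y, z in cm, then the closure, from -1 (fully open) to 1 (shut), so that 0 is half open. In form: [wx, wy, wz, x, y, z, hand, wx, wy, wz, x, y, z, hand, ...]. A call has 1 to 20 rows; each row shifts and turns the commanded pose from where the row before left it, along the tool's axes as they then stand; what a row does not reach is not made up. A row lasts 1/12 s, in which the tool goes at most 41.7 mm and 7.16 degrees, less where a joint would pass 70% of its speed; a pose out of reach is approached as far as the arm can. A call with a gripper value outside its range is refused whole. The fingers move at their own pace and stop on an object; "grip_force" is the grip in N (left out, the last holds). Time passes only in rows, so rows that do not move let the fingers close. It gives the time, the measured TCP pose, the force and the opening at its end, in the units of the state.
- manip.sense(): the state, without advancing time (a new reading comes with each control period).
- manip.camera(name): name is "scene" or "side" or "wrist"; returns a dict with "pixels" (400x640x3 uint8, red, green, blue), "intrinsics" (3x3 intrinsics, pixels), "eye" and "rotation" of the camera in the world. Camera axes: x right, y down, z forward; pixel columns grow to the right and rows downward; lengths in m; the calibration is good to about 2 mm. A picture is of the moment at which its call begins. There is no depth.
- manip.hand_in(): hands the job in, once; it reports no verdict.
Trained networks look in a picture, given as the dict that the camera call returned (one of the last four; its "shot" number tells which), for a name from the list of things; names that differ only in an ending like _2 or _b are one class to them, and where a whole thing is asked for, a point or a joint stands for the part that bears it (a point fixed in the world has none). Each returns a list of dicts, best first, with "conf" (0 to 1); they miss things now and then, are a little off and sometimes report something else, mostly with a low value. They report only what shows in the picture. A call takes as long as a camera call.
- manip.cut_out(name, picture): "region" (400x640 bool, what is visible of it) and "bbox" ([centre column, centre row, width, height] in pixels, round what is visible of it).
The state is a dict: "clock": time; "q": joint angles; "qvel": joint speeds; "effort": joint torques, N m; "eef_pos": TCP position; "tcp_rot": TCP orientation; "contact_force": force on the tool from outside, world axes, zero at the start; "torque": the same for the moment, N m; "opening": opening from 0.0 (shut) to 1.0 (fully open).
Only numpy, scipy, OpenCV 4.12 (cv2) and the standard library are available. Lean on these libraries where they do the work, as an engineer would, in place of code of your own. Each camera call takes 0.05 s, during which the arm holds its last target. There are 200 camera calls.

## Task

Take the wooden-handled tamper and set its flat foot squarely and centrally on the sprung plate of the small press, the long foot passing between the two hooks, then press straight down until the plate stops hard and lies level, and keep about 15 N on it for a second, never more than 30 N. Still pressing, turn the tamper a quarter turn so that both ends of its foot lie under the hooks, without forcing it against them, ease off until the hooks hold it down, and let go; leave the other things on the bench where they are.

Things in the scene. Friction and masses are not known exactly. Their poses are not given: they have to be found in the camera images.
- press: Small spring press fixed to the bench: plywood base 110 (x) x 170 (y) x 14 mm, two hooked steel posts at its +y and -y ends, a round sprung plate in the middle. Origin at the centre of its underside, on the bench. A foot laid along the press's x axis (up to 0.4 rad off) passes down between the hooks; turned along y its ends lie under them.
- hook_edge (a point): Middle of the inner lower edge of the +y hook: 40 mm from the press's centre along its y, 56 mm above the bench. The -y hook is its mirror image. Hooks are 34 mm wide (x), 10 mm thick (tops 66 mm above the bench); the posts' inner faces are 60 mm from the centre. Axes as the press.
- press_plate: Round aluminium plate, 76 mm across, 8 mm thick, on a spring; origin at the centre of its underside. It can tip a few degrees any way and sits about 0.05 rad askew when unloaded. The spring pushes up with 3 N at rest and 0.35 N more per mm. A hidden stop, set differently each time, stops it hard and level after 8 to 13 mm: force beyond 10 N goes into the stop.
- plate_top (a point): Centre of the upper face of the sprung plate, 52 mm above the bench at rest; z is the plate's normal.
- plate_travel (a joint): How far the plate is pressed down, m: 0 at rest, 0.008 to 0.013 when bottomed out, about 0.006 when the tamper is locked under the hooks. To turn, the foot needs more than 6 mm.
- tamper_mid (a point): Centre of the upright tamper: 84 mm high, about 0.3 kg. Steel foot 100 (x) x 46 (y) x 10 mm, half-round ends, flat underside 42 mm below this point. Wooden grip 40 (x) x 24 (y) mm from 20 mm below to 42 mm above this point; hold it across the 24 mm (y) about 15 mm above this point, so that the fingers clear the hooks. A half turn changes nothing; x along the foot, z up.

How it is judged:
By the outcome, as a careful person would: the job done as asked, in the order asked, and still so for the second after the job is handed in, with the robot touching nothing.
It also fails if it takes over 72 s, if anything falls off the work surface, if the arm or the gripper's body presses on something with over 40 N, if the wrist force passes 120 N, or if a joint passes its speed limit or range.

## Working session

There is one attempt and no reset: what is moved stays moved. The work goes in short steps, Python scripts to look and compute and a tool call to move; the robot and the scene stay as the last step left them, time stands still between calls to the robot, and variables do not carry over. Pictures are saved under pics/ and viewed, about 8 in all and at most 12, crops included, and the job is handed in when it is done.

Besides the shell and the picture viewer there is one more tool, called after "Request:" as name(argument=value, ...) on one line, values as JSON. send_rows: Moves the arm, as the interface text tells. Its arguments: {"type":"object","properties":{"plan":{"type":"array"},"grip_force":{"type":"number"}},"required":["plan"]}

```bash
mkdir -p pics; ls; cat > h.py <<'E'
import numpy as np, cv2
from plant import manip
def shot(n,save=None):
    p=manip.camera(n)
    if save: cv2.imwrite('pics/'+save,cv2.cvtColor(p['pixels'],cv2.COLOR_RGB2BGR))
    return p
def unproj(p,uv,z):
    K=np.array(p['intrinsics']);R=np.array(p['rotation']);e=np.array(p['eye'])
    d=R@np.linalg.inv(K)@np.array([uv[0],uv[1],1.]);return e+d*(z-e[2])/d[2]
def proj(p,X):
    K=np.array(p['intrinsics']);R=np.array(p['rotation']);e=np.array(p['eye'])
    c=K@(R.T@(np.atleast_2d(X)-e).T);return (c[:2]/c[2]).T
E
python3 - <<'E'
from h import *
s=manip.sense();print({k:np.round(v,4).tolist() for k,v in s.items()})
ims=[]
for n in('scene','side'):
    p=shot(n);im=cv2.cvtColor(p['pixels'],cv2.COLOR_RGB2BGR);print(n,np.round(p['eye'],3),np.round(p['rotation'],3).tolist(),np.round(p['intrinsics'],1).tolist())
    for t in('press','press_plate','tamper_mid'):
        for d in manip.cut_out(t,p)[:2]:
            print(t,round(d['conf'],2),np.round(d['bbox'],1))
            print('  z0.03',unproj(p,d['bbox'][:2],.03).round(3))
    cv2.imwrite(f'pics/{n}0.png',im)
E
```

```text
pics
{'clock': 0.0, 'q': [1.115, 0.1264, -0.0406, 1.4054, -0.0, 1.5708], 'qvel': [-0.0016, 0.0004, 0.0002, 0.0008, -0.0007, -0.0008], 'effort': [-0.0013, -43.5914, 35.2924, 0.0172, -0.0, -0.0], 'eef_pos': [0.2309, 0.471, 0.2097], 'tcp_rot': [-0.0002, 0.2259, 0.9741, -0.0008], 'contact_force': [0.3349, 0.3079, 0.3922], 'torque': [0.0014, 0.0068, -0.0024], 'opening': 1.0006}
scene [-0.028  0.257  0.633] [0.21, -0.492, 0.771, -0.346] [[424.6, 0.0, 323.0], [0.0, 424.6, 202.5], [0.0, 0.0, 1.0]]
press 0.67 [385.  195.1  92.2  59. ]Traceback (most recent call last):
  File "<stdin>", line 9, in <module>
  File "h.py", line 9, in unproj
    d=R@np.linalg.inv(K)@np.array([uv[0],uv[1],1.]);return e+d*(z-e[2])/d[2]
      ~^~~~~~~~~~~~~~~~~
ValueError: matmul: Input operand 1 has a mismatch in its core dimension 0, with gufunc signature (n?,k),(k,m?)->(n?,m?) (size 3 is different from 4)
```

```bash
sed -i "s/R=np.array(p\['rotation'\])/R=Rot.from_quat(np.roll(p['rotation'],-1)).as_matrix()/; 1a from scipy.spatial.transform import Rotation as Rot" h.py
python3 - <<'E'
from h import *
for n in('scene','side'):
    p=shot(n,n+'0.png');print(n,np.round(p['eye'],3),np.round(p['rotation'],3).tolist())
    for t in('press','press_plate','tamper_mid'):
        for d in manip.cut_out(t,p)[:2]:
            print(t,round(d['conf'],2),np.round(d['bbox'],1),'z.03',unproj(p,d['bbox'][:2],.03).round(3))
E
```

```text
scene [-0.028  0.257  0.633] [0.21, -0.492, 0.771, -0.346]
press 0.82 [385.6 196.9  93.9  58.9] z.03 [ 0.528 -0.167  0.03 ]
tamper_mid 0.61 [291.6 248.   25.5  59. ] z.03 [0.476 0.072 0.03 ]
side [ 0.26  -0.399  0.762] [-0.283, 0.907, -0.296, 0.093]
press 0.94 [372.4 285.6 100.5 109.5] z.03 [ 0.536 -0.188  0.03 ]
press_plate 0.65 [375.8 272.6  42.1  44.4] z.03 [ 0.556 -0.173  0.03 ]
tamper_mid 0.56 [263.  202.8  53.4  45.1] z.03 [0.478 0.067 0.03 ]
```

View pics/scene0.png

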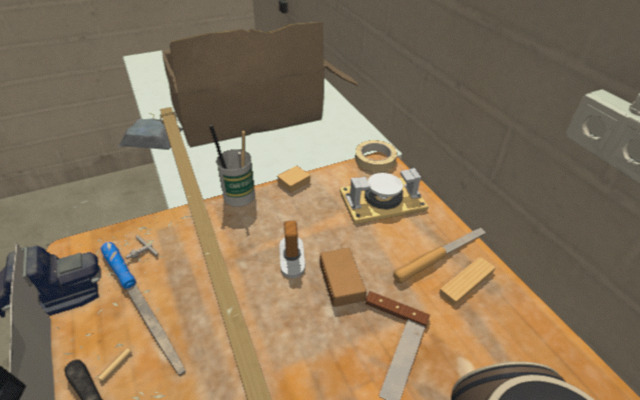

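View pics/side0.png

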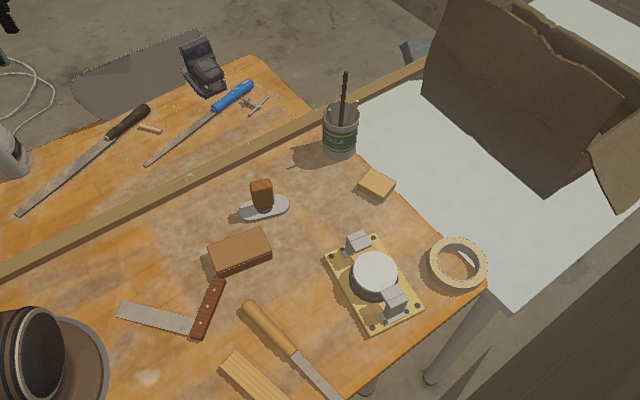

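```bash
cat >> h.py <<'E'
def pose():
    s=manip.sense();return np.array(s['eef_pos']),Rot.from_quat(np.roll(s['tcp_rot'],-1))
def yawquat(a): # tool down, tool y axis at world angle a
    y=np.array([np.cos(a),np.sin(a),0]);z=np.array([0,0,-1.]);return Rot.from_matrix(np.c_[np.cross(y,z),y,z])
def go(P,a=None):
    p,R=pose()
    w=np.zeros(3)
    if a is not None: w=(R.inv()*yawquat(a)).as_rotvec(); R2=yawquat(a)
    else: R2=R
    d=R2.inv().apply(np.array(P)-p)*100
    print('turn',w.round(3),'deg',np.degrees(np.linalg.norm(w)).round(1),'then shift cm',d.round(2),'yaw y now',np.arctan2(*R.as_matrix()[[1,0],1]).round(3))
E
python3 - <<'E'
from h import *
p=shot('wrist');T,R=pose();Rc=Rot.from_quat(np.roll(p['rotation'],-1))
print(p['eye'],R.inv().apply(np.array(p['eye'])-T),(R.inv()*Rc).as_matrix().round(3))
p=shot('side')
for a,b,z in(((240,214),(288,203),.005),((349,242),(397,303),.066)):
    A=unproj(p,a,z);B=unproj(p,b,z);print(A,B,np.linalg.norm(A-B),np.arctan2(*(B-A)[[1,0]]))
go([.42,.07,.26],np.arctan2(.898,.44))
E
```

```text
[0.16428019 0.50469487 0.37412411] [ 0.07464633  0.00053166 -0.16364543] [[ 0.001 -0.956 -0.294]
 [ 1.     0.001  0.001]
 [-0.    -0.294  0.956]]
[0.43486971 0.08646117 0.005     ] [0.52484272 0.05283471 0.005     ] 0.0960514538413115 -0.35766499060635376
[ 0.54230119 -0.11260649  0.066     ] [ 0.5345295  -0.24408184  0.066     ] 0.13170485331935833 -1.6298390202835047
turn [-0.  0. -0.] deg 0.0 then shift cm [-34.63 -27.73  -4.95] yaw y now 1.115
```

Request:
send_rows(plan=[0,0,0,-1.2,-1.0,-0.2,-1,0,0,0,-2.4,-2,-0.35,-1,0,0,0,-2.4,-2,-0.35,-1,0,0,0,-2.4,-2,-0.35,-1,0,0,0,-2.4,-2,-0.35,-1,0,0,0,-2.4,-2,-0.35,-1,0,0,0,-2.4,-2,-0.35,-1,0,0,0,-2.4,-2,-0.35,-1,0,0,0,-2.4,-2,-0.35,-1,0,0,0,-2.4,-2,-0.35,-1,0,0,0,-2.4,-2,-0.35,-1,0,0,0,-2.4,-2,-0.35,-1,0,0,0,-2.4,-2,-0.35,-1,0,0,0,-2.4,-2,-0.35,-1,0,0,0,-2.4,-1.5,-0.35,-1,0,0,-0.095,0,0,0,-1,0,0,0,0,0,0,-1,0,0,0,0,0,0,-1])

```text
clock: 2.1
eef_pos: [0.4177, 0.0617, 0.2616]
tcp_rot: [-0.0, 0.181, 0.983, 0.0]
contact_force: [-1.4, -0.1, -1.0]
opening: 0.999
```

```bash
python3 - <<'E'
from h import *
p=shot('wrist','w1.png')
np.save('w1.npy',dict(K=p['intrinsics'],r=p['rotation'],e=p['eye']),allow_pickle=True)
for t in('press','press_plate','tamper_mid'):
    for d in manip.cut_out(t,p)[:2]: print(t,round(d['conf'],2),np.round(d['bbox'],1),unproj(p,d['bbox'][:2],.03).round(3))
go([.48,.07,.2])
E
```

```text
press 0.57 [196.  301.2 133.7  84. ] [ 0.533 -0.159  0.03 ]
tamper_mid 0.61 [340.8 204.5  37.6  74.2] [0.472 0.074 0.03 ]
turn [0. 0. 0.] deg 0.0 then shift cm [-5.58  2.87  6.16] yaw y now 1.21
```

View pics/w1.png

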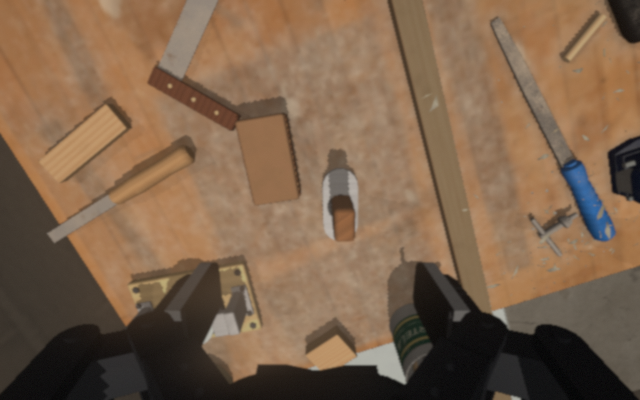

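```bash
cat >> h.py <<'E'
from scipy.optimize import minimize
def box(x0,x1,y0,y1,z0,z1): return np.array([[x,y,z] for x in(x0,x1) for y in(y0,y1) for z in(z0,z1)])
def cyl(r,z0,z1,cx=0,cy=0):
    t=np.linspace(0,2*np.pi,40);return np.vstack([np.c_[cx+r*np.cos(t),cy+r*np.sin(t),0*t+z] for z in(z0,z1)])
TAMP=[np.vstack([cyl(.023,0,.01,.027),cyl(.023,0,.01,-.027)]),box(-.02,.02,-.012,.012,.022,.084),cyl(.009,.005,.03)]
PRESS=[box(-.055,.055,-.085,.085,0,.014),cyl(.038,.044,.052),cyl(.03,.014,.044)]+[box(-.017,.017,*sorted((s*.06,s*.072)),.01,.066) for s in(1,-1)]+[box(-.017,.017,*sorted((s*.04,s*.072)),.056,.066) for s in(1,-1)]
def render(p,parts,x,S=4):
    m=np.zeros((400*S,640*S),np.uint8);c,s=np.cos(x[2]),np.sin(x[2])
    for P in parts:
        W=P.copy();W[:,0]=c*P[:,0]-s*P[:,1]+x[0];W[:,1]=s*P[:,0]+c*P[:,1]+x[1]
        u=(proj(p,W)+.5)*S-.5;cv2.fillConvexPoly(m,cv2.convexHull(np.round(u*16).astype(np.int32)),1,shift=4)
    return cv2.resize(m*255,(640,400),interpolation=cv2.INTER_AREA)/255.
def fit(views,parts,x0):
    def f(q):
        x=np.array(x0)+np.array(q)*[.01,.01,.1]
        return sum(np.abs(render(p,parts,x)-m).sum()/m.sum() for p,m in views)
    s=np.array([[0,0,0],[1,0,0],[0,1,0],[0,0,1.]])
    r=minimize(f,[0,0,0],method='Nelder-Mead',options=dict(initial_simplex=s,xatol=.01,fatol=1e-4,maxiter=150))
    return (np.array(x0)+r.x*[.01,.01,.1]).round(4),r.fun
E
python3 - <<'E'
from h import *
V={}
for n in('scene','side','wrist'):
    p=shot(n)
    for t in('press','tamper_mid'):
        d=manip.cut_out(t,p)
        if d and d[0]['conf']>.4: V.setdefault(t,[]).append((n,p,d[0]['region'].astype(float)))
for t,parts,x0 in(('tamper_mid',TAMP,[.478,.07,-.36]),('press',PRESS,[.537,-.178,-.06])):
    vs=[v for v in V[t] if not(t=='press' and v[0]=='wrist')]
    print(t,[v[0] for v in vs],fit([v[1:] for v in vs],parts,x0))
    for v in vs: print(v[0],fit([v[1:]],parts,x0))
E
```

```text
tamper_mid ['scene', 'side', 'wrist'] (array([ 0.4802,  0.0708, -0.3301]), np.float64(0.20476729800952))
scene (array([ 0.4793,  0.0702, -0.3412]), np.float64(0.08511651037226485))
side (array([ 0.4801,  0.0703, -0.3167]), np.float64(0.04589607977714078))
wrist (array([ 0.4801,  0.0713, -0.3423]), np.float64(0.0528262339418526))
press ['scene', 'side'] (array([ 0.549 , -0.1752, -0.1709]), np.float64(0.17028948456496992))
scene (array([ 0.5488, -0.177 , -0.1737]), np.float64(0.10822525490196076))
side (array([ 0.5493, -0.1745, -0.1731]), np.float64(0.05304153952889984))
```

Request:
send_rows(plan=[0,0,0,-2.1,-2.7,0,-1,0,0,0,-2.1,-2.7,0,-1,0,0,0,-2.1,-2.7,0,-1,0,0,0,-2.1,-2.7,0,-1,0,0,0,-2.1,-2.7,0,-1,0,0,0,-2.1,-2.7,0,-1,0,0,0,-2.1,-2.7,0,-1,0,0,0,0,0,0,-1,0,0,0,0,0,0,-1,0,0,0,0,0,0,-1])

```text
clock: 3.58
eef_pos: [0.4887, -0.1664, 0.2612]
tcp_rot: [-0.0, 0.18, 0.984, 0.0]
contact_force: [0.2, 0.0, -0.3]
opening: 0.996
```

```bash
python3 - <<'E'
from h import *
p=shot('wrist')
im=cv2.cvtColor(p['pixels'],cv2.COLOR_RGB2BGR)
x=None
for t in('press','press_plate'):
    for d in manip.cut_out(t,p)[:1]:
        print(t,d['conf'],d['bbox'])
        m=d['region'].astype(float)
        if t=='press': x,f=fit([(p,m)],PRESS,[.549,-.1755,-.172]);print(x,f)
        else: print(fit([(p,m)],[cyl(.038,.044,.052)],[.549,-.1755,-.172]))
if x is None: x=[.549,-.1755,-.172]
r=(render(p,PRESS[:2]+PRESS[5:],x,1)*255).astype(np.uint8)
for P in PRESS[:2]+PRESS[5:]:
    r=(render(p,[P],x)*255).astype(np.uint8);c,_=cv2.findContours((r>127).astype(np.uint8),0,1);cv2.drawContours(im,c,-1,(255,0,255),1)
cv2.imwrite('pics/w2.png',im)
go([.48,.0708,.2],1.236)
E
```

```text
press 0.89 [324.7, 207.6, 141.4, 103.2]
[ 0.5486 -0.1757 -0.1706] 0.043707278987752445
press_plate 0.68 [327.1, 221.8, 65.6, 58.6]
(array([ 0.5487, -0.1752, -0.1837]), np.float64(0.03311590370413899))
turn [ 0.     0.    -0.025] deg 1.4 then shift cm [ 8.59 22.03  6.18] yaw y now 1.211
```

View pics/w2.png

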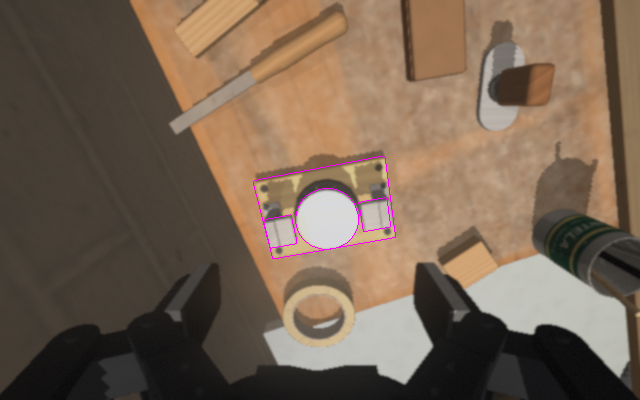

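Request:
send_rows(plan=[0,0,-0.025,0,0,0,-0.2,0,0,0,0.7,1.8,0.5,-0.2,0,0,0,1.4,3.6,1,-0.2,0,0,0,1.4,3.6,1,-0.2,0,0,0,1.4,3.6,1,-0.2,0,0,0,1.4,3.6,1,-0.2,0,0,0,1.4,3.6,1,-0.2,0,0,0,0.9,2.23,0.7,-0.2,0,0,0,0,0,2,-0.2,0,0,0,0,0,2,-0.2,0,0,0,0,0,2,-0.2,0,0,0,0,0,2,-0.2,0,0,0,0,0,0,-0.2,0,0,0,0,0,0,-0.2])

```text
clock: 4.9
eef_pos: [0.4793, 0.0703, 0.1192]
tcp_rot: [-0.001, 0.166, 0.986, -0.0]
contact_force: [0.5, -0.1, 0.9]
opening: 0.604
```

```bash
python3 - <<'E'
from h import *
p=shot('wrist','w3.png')
for d in manip.cut_out('tamper_mid',p)[:1]:
    print(d['conf'],d['bbox'],fit([(p,d['region'].astype(float))],TAMP,[.48,.0708,-.335]))
go([.48,.0708,.038],1.236)
E
```

```text
0.62 [317.4, 194.9, 51.7, 118.2] (array([ 0.4796,  0.071 , -0.3329]), np.float64(0.042951146560319044))
turn [ 0.001  0.002 -0.   ] deg 0.1 then shift cm [0.1  0.03 8.29] yaw y now 1.236
```

View pics/w3.png

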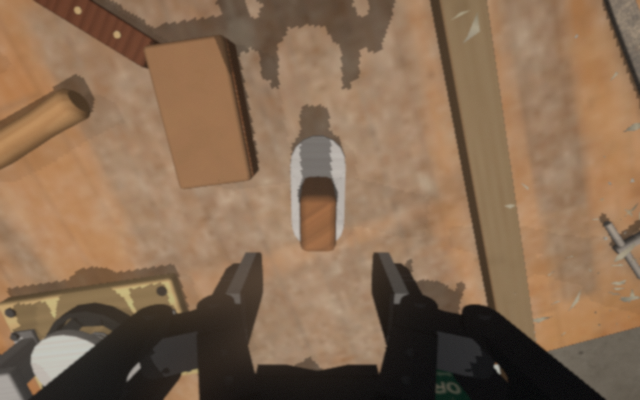

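Request:
send_rows(plan=[0,0,0,0,0.05,1.6,-0.2,0,0,0,0,0,1.6,-0.2,0,0,0,0,0,1.6,-0.2,0,0,0,0,0,1.6,-0.2,0,0,0,0,0,1.2,-0.2,0,0,0,0,0,0.5,-0.2,0,0,0,0,0,0,-0.2,0,0,0,0,0,0,1,0,0,0,0,0,0,1,0,0,0,0,0,0,1,0,0,0,0,0,0,1,0,0,0,0,0,0,1,0,0,0,0,0,0,1,0,0,0,0,0,0,1], grip_force=70)

```text
clock: 6.17
eef_pos: [0.4816, 0.0703, 0.0401]
tcp_rot: [0.001, 0.167, 0.986, 0.0]
contact_force: [-1.3, -2.3, 5.8]
opening: 0.268
```

```bash
python3 - <<'E'
from h import *
s=manip.sense();print(s['contact_force'],s['torque'],s['opening']*85)
p=shot('wrist','w4.png')
print('final above press'); go([.5487,-.1756,.20],1.399)
E
```

```text
[-1.29557857 -2.27483917  5.79954611] [-0.20944446  0.19791123  0.01516518] 22.760341084600423
final above press
turn [ 0.001  0.003 -0.164] deg 9.4 then shift cm [-10.82 -23.08 -16.  ] yaw y now 1.235
```

Request:
send_rows(plan=[0,0,0,0,0,-0.5,1,0,0,0,0,0,-1.5,1,0,0,0,0,0,-2.5,1,0,0,0,0,0,-3,1,0,0,0,0,0,-3,1,0,0,-0.08,0,0,-2.5,1,0,0,-0.084,0,0,-2,1,0,0,0,-0.8,-1.6,-0.5,1,0,0,0,-1.2,-2.6,0,1,0,0,0,-1.2,-2.6,0,1,0,0,0,-1.2,-2.6,0,1,0,0,0,-1.2,-2.6,0,1,0,0,0,-1.2,-2.6,0,1,0,0,0,-1.2,-2.6,0,1,0,0,0,-0.7,-1.4,0,1,0,0,0,0,0,0,1,0,0,0,0,0,0,1,0,0,0,0,0,0,1,0,0,0,0,0,0,1])

```text
clock: 7.8
eef_pos: [0.5341, -0.1267, 0.1936]
tcp_rot: [-0.0, 0.085, 0.996, 0.0]
contact_force: [-0.2, 0.0, -2.3]
opening: 0.27
```

```bash
cat > chk.py <<'E'
from h import *
import sys
# fit held tamper pose in TCP frame (x,y,z offset, yaw, tilt) with masks from scene & side & wrist
s=manip.sense();T,R=pose();print('T',T.round(4),'F',np.round(s['contact_force'],2),'M',np.round(s['torque'],3),'op',s['opening'])
V=[]
for n in('scene','side','wrist'):
    p=shot(n, n+sys.argv[1]+'.png')
    d=manip.cut_out('tamper_mid',p)
    if d: print(n,d[0]['conf'],d[0]['bbox']); V.append((n,p,d[0]['region'].astype(np.uint8)))
np.save('pics/V.npy',np.array([(n,m) for n,p,m in V],dtype=object),allow_pickle=True)
def rend(p,parts,C,Rt,S=4):
    m=np.zeros((400*S,640*S),np.uint8)
    for P in parts:
        u=(proj(p,Rt.apply(P-[0,0,.042])+C)+.5)*S-.5
        cv2.fillConvexPoly(m,cv2.convexHull(np.round(u*16).astype(np.int32)),1,shift=4)
    return cv2.resize(m*255,(640,400),interpolation=cv2.INTER_AREA)/255.
base=R*Rot.from_euler('x',np.pi)*Rot.from_euler('z',0)  # z up, y = -tool y
sc=np.array([.005,.005,.005,.05,.05,.05])
def st(q):
    q=q*sc;return T+R.apply([q[0],q[1],-.004+q[2]]),base*Rot.from_euler('zyx',[q[3],q[4],q[5]])
F=FOOT=[TAMP[0]]
def f(q,views):
    C,Rt=st(q);e=0
    for n,p,m in views:
        r=rend(p,TAMP,C,Rt)
        # fingers hide part of grip: ignore where model is grip but mask isn't; count foot mismatches fully
        rf=rend(p,F,C,Rt);rf=rf
        e+=(np.maximum(m-r,0).sum()+np.maximum(rf-m,0).sum())/rf.sum()
    return e
for vs in ([V] if len(V)<2 else [V]):
    r=minimize(f,np.zeros(6),args=(vs,),method='Nelder-Mead',options=dict(initial_simplex=np.vstack([np.zeros(6),np.eye(6)]),maxiter=400,xatol=.02,fatol=1e-4))
    C,Rt=st(r.x);M=Rt.as_matrix()
    print('offset in tool mm',(R.inv().apply(C-T)*1e3).round(1),'yaw,pitch,roll rel',(r.x*sc)[3:].round(3),'cost',r.fun)
    print('mid',C.round(4),'foot axis yaw',np.arctan2(M[1,0],M[0,0]).round(3),'tilt z',M[:2,2].round(3))
E
python3 chk.py a
```

```text
T [ 0.5341 -0.1267  0.1936] F [-0.19  0.01 -2.28] M [-0.003 -0.003  0.009] op 0.26953185717257605
scene 0.78 [376.0, 137.9, 36.4, 60.6]
side 0.58 [353.8, 216.5, 60.5, 58.4]
wrist 0.55 [318.4, 237.6, 76.5, 182.9]
offset in tool mm [ 0.8  0.2 -1.9] yaw,pitch,roll rel [-0.004 -0.002  0.008] cost 0.18506906784040156
mid [ 0.5334 -0.1263  0.1955] foot axis yaw 2.967 tilt z [0.004 0.007]
```

Request:
send_rows(plan=[0,0,0,-0.6,-1.2,0,1,0,0,0,-1.2,-2.2,0,1,0,0,0,-0.55,-1.2,0,1,0,0,0,0,0,1,1,0,0,0,0,0,2,1,0,0,0,0,0,2,1,0,0,0,0,0,1,1,0,0,0,0,0,1,1,0,0,0,0,0,0.6,1,0,0,0,0,0,0.4,1,0,0,0,0,0,0,1,0,0,0,0,0,0,1,0,0,0,0,0,0,1,0,0,0,0,0,0,1])

```text
clock: 9.27
eef_pos: [0.5502, -0.1772, 0.1143]
tcp_rot: [0.001, 0.086, 0.996, -0.0]
contact_force: [0.9, 0.8, -2.8]
opening: 0.267
```

```bash
python3 chk.py b; python3 - <<'E'
from h import *
go([.5494,-.176,.0935],1.399)
a=cv2.imread('pics/sideb.png')[200:340,290:480];cv2.imwrite('pics/cropb.png',cv2.resize(a,None,fx=4,fy=4,interpolation=2))
E
```

```text
T [ 0.5502 -0.1772  0.1143] F [ 0.91  0.79 -2.77] M [-0.03   0.011 -0.021] op 0.26660250212091896
scene 0.57 [377.2, 166.8, 12.8, 20.1]
side 0.82 [377.1, 261.1, 53.8, 49.8]
wrist 0.86 [319.4, 235.0, 76.2, 182.4]
offset in tool mm [0.3 0.5 0. ] yaw,pitch,roll rel [-0.004 -0.025  0.012] cost 1.0386422044720351
mid [ 0.55   -0.1766  0.1143] foot axis yaw 2.966 tilt z [0.026 0.008]
turn [-0.  0.  0.] deg 0.0 then shift cm [0.05 0.1  2.01] yaw y now 1.399
```

View pics/cropb.png

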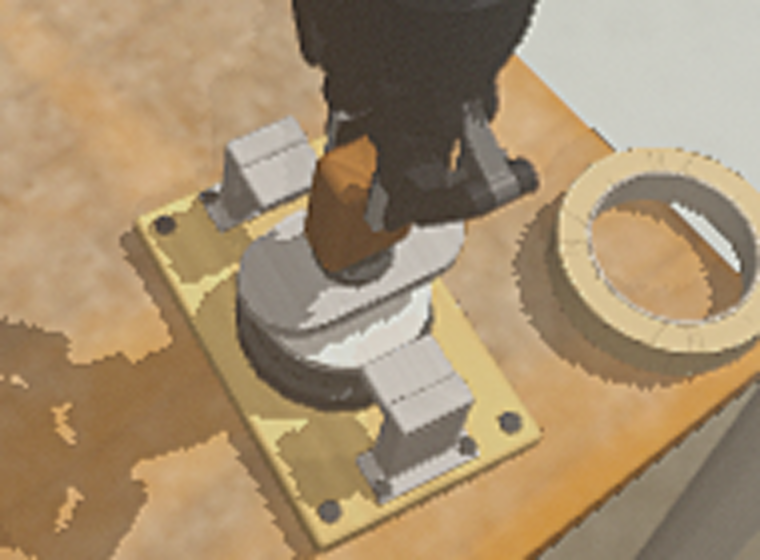

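Request:
send_rows(plan=[0,0,0,0.05,0.1,0,1,0,0,0,0,0,0.3,1,0,0,0,0,0,0.4,1,0,0,0,0,0,0.4,1,0,0,0,0,0,0.4,1,0,0,0,0,0,0.3,1,0,0,0,0,0,0.1,1,0,0,0,0,0,0,1,0,0,0,0,0,0,1,0,0,0,0,0,0,1])

```text
clock: 10.4
eef_pos: [0.5495, -0.1761, 0.0947]
tcp_rot: [0.0, 0.086, 0.996, -0.0]
contact_force: [-0.5, 0.4, -3.1]
opening: 0.272
```

```bash
cat > st.py <<'E'
from h import *
s=manip.sense();T,R=pose();z=R.as_matrix()[:,2]
print('t',round(s['clock'],2),'T',T.round(4),'F',np.round(s['contact_force'],2),'M',np.round(s['torque'],3),'tilt',z[:2].round(4),'q',np.round(s['q'],3))
go([.5494,-.176,T[2]])
E
python3 st.py
```

```text
t 10.4 T [ 0.5495 -0.1761  0.0947] F [-0.49  0.42 -3.1 ] M [-0.046 -0.037  0.041] tilt [ 0.0003 -0.0001] q [-0.31   0.246 -0.148  1.177 -0.    -0.138]
turn [0. 0. 0.] deg 0.0 then shift cm [ 0.01  0.01 -0.  ] yaw y now 1.399
```

Well aligned, not yet in contact (tare about −2.8 N). Press in small steps.

Request:
send_rows(plan=[0,0,0,0,0,0.1,1,0,0,0,0,0,0.1,1,0,0,0,0,0,0.1,1,0,0,0,0,0,0.1,1,0,0,0,0,0,0.1,1,0,0,0,0,0,0.1,1,0,0,0,0,0,0,1,0,0,0,0,0,0,1])

```text
clock: 11.07
eef_pos: [0.5496, -0.1759, 0.0887]
tcp_rot: [0.0, 0.086, 0.996, 0.0]
contact_force: [-0.2, 1.7, 2.4]
opening: 0.266
```

```bash
python3 st.py
```

```text
t 11.07 T [ 0.5496 -0.1759  0.0887] F [-0.19  1.69  2.35] M [ 0.478  0.065 -0.003] tilt [0.0005 0.0002] q [-0.31   0.249 -0.158  1.164  0.    -0.138]
turn [0. 0. 0.] deg 0.0 then shift cm [ 0.01 -0.01 -0.  ] yaw y now 1.399
```

Request:
send_rows(plan=[0,0,0,0,0,0.1,1,0,0,0,0,0,0.1,1,0,0,0,0,0,0.1,1,0,0,0,0,0,0.05,1,0,0,0,0,0,0,1,0,0,0,0,0,0,1])

```text
clock: 11.57
eef_pos: [0.5495, -0.1759, 0.0851]
tcp_rot: [0.0, 0.086, 0.996, 0.0]
contact_force: [1.0, 2.4, 3.9]
opening: 0.266
```

```bash
python3 st.py
```

```text
t 11.57 T [ 0.5495 -0.1759  0.0851] F [0.96 2.4  3.92] M [ 0.584 -0.059  0.051] tilt [0.0003 0.0001] q [-0.31   0.25  -0.164  1.156  0.    -0.138]
turn [0. 0. 0.] deg 0.0 then shift cm [ 0.01 -0.01 -0.  ] yaw y now 1.399
```

Request:
send_rows(plan=[0,0,0,0,0,0.05,1,0,0,0,0,0,0.05,1,0,0,0,0,0,0,1,0,0,0,0,0,0,1])

```text
clock: 11.9
eef_pos: [0.5495, -0.176, 0.0841]
tcp_rot: [0.0, 0.086, 0.996, 0.0]
contact_force: [0.8, 2.2, 3.4]
opening: 0.267
```

```bash
python3 st.py
```

```text
t 11.9 T [ 0.5495 -0.176   0.0841] F [0.76 2.18 3.43] M [ 0.697 -0.207 -0.011] tilt [0.0003 0.0001] q [-0.31   0.251 -0.166  1.154  0.    -0.138]
turn [0. 0. 0.] deg 0.0 then shift cm [ 0.01 -0.01 -0.  ] yaw y now 1.399
```

Request:
send_rows(plan=[0,0,0,0,0,0.05,1,0,0,0,0,0,0.05,1,0,0,0,0,0,0,1,0,0,0,0,0,0,1])

```text
clock: 12.23
eef_pos: [0.5495, -0.176, 0.083]
tcp_rot: [0.0, 0.086, 0.996, 0.0]
contact_force: [0.4, 2.7, 4.0]
opening: 0.264
```

```bash
python3 st.py
```

```text
t 12.23 T [ 0.5495 -0.176   0.083 ] F [0.36 2.75 3.97] M [ 0.745 -0.145  0.008] tilt [0.0002 0.0001] q [-0.31   0.251 -0.167  1.152  0.    -0.138]
turn [0. 0. 0.] deg 0.0 then shift cm [ 0.01 -0.   -0.  ] yaw y now 1.399
```

Request:
send_rows(plan=[0,0,0,0,0,0.05,1,0,0,0,0,0,0.05,1,0,0,0,0,0,0,1,0,0,0,0,0,0,1])

```text
clock: 12.57
eef_pos: [0.5495, -0.176, 0.082]
tcp_rot: [0.0, 0.086, 0.996, 0.0]
contact_force: [0.5, 2.6, 4.2]
opening: 0.263
```

```bash
python3 st.py; python3 - <<'E'
from h import *
shot('side','s5.png');shot('scene','c5.png')
a=cv2.imread('pics/s5.png')[210:330,300:450];b=cv2.imread('pics/c5.png')[140:230,325:445]
cv2.imwrite('pics/crop5.png',np.hstack([cv2.resize(a,(500,400),interpolation=2)[:,100:],cv2.resize(b,(533,400),interpolation=2)[:,:400]]))
E
```

```text
t 12.57 T [ 0.5495 -0.176   0.082 ] F [0.51 2.59 4.19] M [ 0.828 -0.153  0.074] tilt [0.0002 0.0001] q [-0.31   0.252 -0.169  1.15   0.    -0.138]
turn [0. 0. 0.] deg 0.0 then shift cm [ 0.01 -0.   -0.  ] yaw y now 1.399
```

View pics/crop5.png

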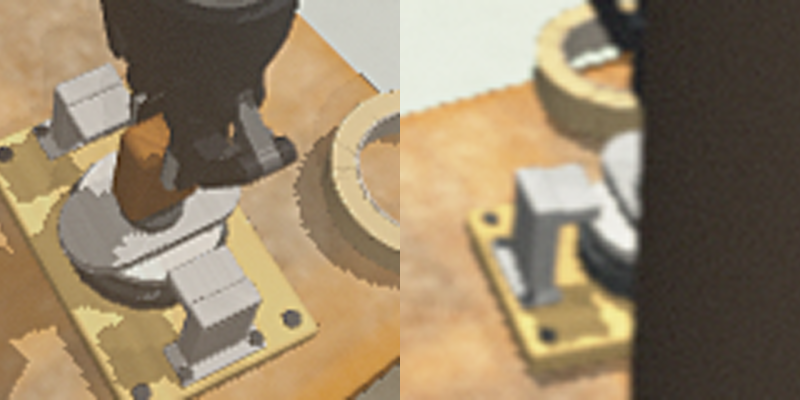

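Request:
send_rows(plan=[0,0,0,0,0,0.05,1,0,0,0,0,0,0.05,1,0,0,0,0,0,0,1,0,0,0,0,0,0,1])

```text
clock: 13.0
eef_pos: [0.5495, -0.176, 0.0814]
tcp_rot: [0.0, 0.086, 0.996, 0.0]
contact_force: [1.2, 3.0, 5.4]
opening: 0.268
```

```bash
python3 st.py
```

```text
t 13.0 T [ 0.5495 -0.176   0.0814] F [1.2  3.02 5.36] M [ 0.861 -0.103  0.089] tilt [ 0.0006 -0.    ] q [-0.31   0.252 -0.17   1.148  0.    -0.138]
turn [0. 0. 0.] deg 0.0 then shift cm [ 0.01 -0.   -0.  ] yaw y now 1.399
```

Request:
send_rows(plan=[0,0,0,0,0,0.05,1,0,0,0,0,0,0,1,0,0,0,0,0,0,1])

```text
clock: 13.25
eef_pos: [0.5496, -0.176, 0.0813]
tcp_rot: [0.0, 0.086, 0.996, -0.0]
contact_force: [-0.5, 2.6, 7.9]
opening: 0.266
```

```bash
python3 st.py
```

```text
t 13.25 T [ 0.5496 -0.176   0.0813] F [-0.46  2.63  7.87] M [0.933 0.077 0.09 ] tilt [ 0.0009 -0.0002] q [-0.31   0.252 -0.171  1.147  0.    -0.138]
turn [0. 0. 0.] deg 0.0 then shift cm [ 0.02 -0.   -0.  ] yaw y now 1.399
```

Request:
send_rows(plan=[0,0,0,0,0,0.05,1,0,0,0,0,0,0.04,1,0,0,0,0,0,0,1,0,0,0,0,0,0,1])

```text
clock: 13.58
eef_pos: [0.5497, -0.176, 0.081]
tcp_rot: [0.001, 0.086, 0.996, -0.0]
contact_force: [-1.3, 2.1, 11.6]
opening: 0.267
```

```bash
python3 st.py
```

```text
t 13.58 T [ 0.5497 -0.176   0.081 ] F [-1.26  2.05 11.55] M [1.048 0.421 0.106] tilt [ 0.0015 -0.0004] q [-0.31   0.252 -0.172  1.146  0.    -0.139]
turn [0. 0. 0.] deg 0.0 then shift cm [ 0.03 -0.   -0.  ] yaw y now 1.399
```

Request:
send_rows(plan=[-0.003,0,0,0,0,0,1,-0.003,0,0,0,0,0,1,-0.002,0,0,0,0,0,1,0,0,0,0,0,0,1,0,0,0,0,0,0,1])

```text
clock: 14.0
eef_pos: [0.5496, -0.1763, 0.0811]
tcp_rot: [0.001, 0.086, 0.996, 0.004]
contact_force: [-1.9, 2.5, 12.5]
opening: 0.265
```

```bash
python3 st.py
```

```text
t 14.0 T [ 0.5496 -0.1763  0.0811] F [-1.88  2.54 12.5 ] M [0.804 0.463 0.138] tilt [0.0028 0.0069] q [-0.315  0.252 -0.17   1.148  0.007 -0.143]
turn [0. 0. 0.] deg 0.0 then shift cm [0.03 0.03 0.  ] yaw y now 1.399
```

```bash
cat > avg.py <<'E'
from h import *
A=[]
for i in range(8):
    p=manip.camera('wrist');s=manip.sense();A.append(np.r_[s['contact_force'],s['torque']])
A=np.array(A);print('t',s['clock'],'mean',A.mean(0).round(3),'std',A.std(0).round(3))
m=A.mean(0);Fz=m[2]+2.8
for h in(.04,.2,.25):print('h',h,'x',((-h*m[0]-m[4])/Fz).round(4),'y',((m[3]-h*m[1])/Fz).round(4))
E
python3 avg.py
```

```text
t 14.4 mean [-1.884  2.945 12.362  0.778  0.455  0.129] std [0.692 0.442 0.447 0.029 0.03  0.021]
h 0.04 x -0.025 y 0.0436
h 0.2 x -0.0052 y 0.0125
h 0.25 x 0.001 y 0.0028
```

Request:
send_rows(plan=[-0.004,0,0,0,0.03,0,1,0,0,0,0,0,0,1,0,0,0,0,0,0,1,0,0,0,0,0,0,1,0,0,0,0,0,0,1,0,0,0,0,0,0,1])

```text
clock: 14.9
eef_pos: [0.5497, -0.1764, 0.0811]
tcp_rot: [0.001, 0.086, 0.996, 0.005]
contact_force: [-2.2, 2.0, 12.2]
opening: 0.265
```

```bash
python3 avg.py; python3 st.py; python3 - <<'E'
from h import *
p=shot('side','s6.png')
d=manip.cut_out('press_plate',p);
T,R=pose()
for k in d[:1]: print(k['conf'],k['bbox'])
cv2.imwrite('pics/crop6.png',cv2.resize(cv2.imread('pics/s6.png')[220:320,320:440],None,fx=6,fy=6,interpolation=2))
E
```

```text
t 15.3 mean [-1.59   1.781 12.341  0.49   0.506  0.106] std [0.441 0.61  0.606 0.026 0.026 0.02 ]
h 0.04 x -0.0292 y 0.0277
h 0.2 x -0.0124 y 0.0088
h 0.25 x -0.0072 y 0.003
t 15.3 T [ 0.5496 -0.1764  0.0811] F [-1.92  2.77 13.07] M [0.519 0.495 0.085] tilt [0.0033 0.01  ] q [-0.316  0.253 -0.17   1.148  0.011 -0.144]
turn [0. 0. 0.] deg 0.0 then shift cm [0.03 0.04 0.  ] yaw y now 1.399
0.62 [374.6, 277.6, 38.1, 37.4]
```

View pics/crop6.png

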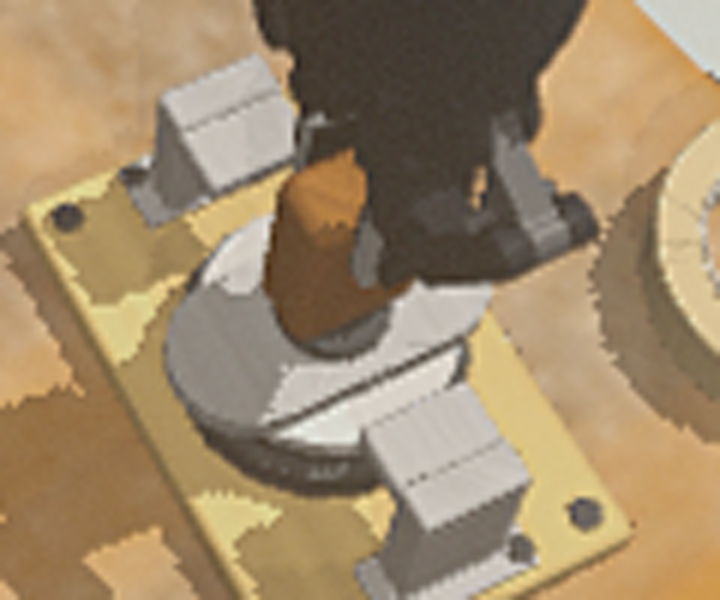

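Request:
send_rows(plan=[0,-0.0005,0.04,0,0,0,1,0,-0.0009,0.08,0,0,0,1,0,-0.0009,0.08,0,0,0,1,0,-0.0009,0.08,0,0,0,1,0,-0.0009,0.08,0,0,0,1,0,-0.0005,0.04,0,0,0,1,0,0,0,0,0,0,1,0,0,0,0,0,0,1])

```text
clock: 16.07
eef_pos: [0.55, -0.1771, 0.0811]
tcp_rot: [0.003, 0.282, 0.959, 0.004]
contact_force: [-1.3, -0.2, 10.8]
opening: 0.27
```

```bash
python3 avg.py; python3 st.py
```

```text
t 16.4667 mean [-0.602 -0.277 11.026 -0.068  0.191 -0.036] std [0.372 0.352 0.381 0.029 0.024 0.018]
h 0.04 x -0.0121 y -0.0041
h 0.2 x -0.0051 y -0.0009
h 0.25 x -0.003 y 0.0001
t 16.47 T [ 0.55   -0.1771  0.0811] F [-0.75 -0.16 11.26] M [-0.11   0.151 -0.059] tilt [0.0082 0.0069] q [-0.317  0.249 -0.174  1.141  0.009  0.256]
turn [0. 0. 0.] deg 0.0 then shift cm [0.12 0.06 0.  ] yaw y now 0.998
```

Request:
send_rows(plan=[0.0001,-0.0004,0.04,0.05,0.03,0,1,0.0002,-0.0008,0.08,0.05,0.02,0,1,0.0002,-0.0008,0.08,0,0,0,1,0.0002,-0.0008,0.08,0,0,0,1,0.0002,-0.0008,0.08,0,0,0,1,0.0002,-0.0008,0.08,0,0,0,1,0.0002,-0.0008,0.08,0,0,0,1,0.0001,-0.0004,0.04,0,0,0,1,0,0,0,0,0,0,1])

```text
clock: 17.22
eef_pos: [0.5495, -0.1762, 0.0811]
tcp_rot: [0.004, 0.537, 0.843, 0.004]
contact_force: [-0.7, 0.7, 10.2]
opening: 0.262
```

```bash
python3 avg.py; python3 st.py
```

```text
t 17.6167 mean [-0.33  -0.263 10.425 -0.061  0.153 -0.053] std [0.57  0.449 0.723 0.041 0.03  0.028]
h 0.04 x -0.0106 y -0.0038
h 0.2 x -0.0066 y -0.0007
h 0.25 x -0.0053 y 0.0003
t 17.62 T [ 0.5496 -0.1762  0.0811] F [-0.92 -0.19  9.8 ] M [-0.068  0.122 -0.077] tilt [0.011  0.0018] q [-0.313  0.244 -0.181  1.136  0.005  0.82 ]
turn [0. 0. 0.] deg 0.0 then shift cm [ 0.02 -0.01 -0.  ] yaw y now 0.438
```

Request:
send_rows(plan=[0.0001,-0.0004,0.04,0,0,0,1,0.0002,-0.0008,0.08,0,0,0,1,0.0002,-0.0008,0.08,0,0,0,1,0.0002,-0.0008,0.08,0,0,0,1,0.0002,-0.0008,0.08,0,0,0,1,0.0002,-0.0008,0.08,0,0,0,1,0.0002,-0.0008,0.08,0,0,0,1,0.0002,-0.0006,0.06,0,0,0,1,0.0001,-0.0003,0.03,0,0,0,1,0,0,0,0,0,0,1])

```text
clock: 18.45
eef_pos: [0.5495, -0.1761, 0.0811]
tcp_rot: [0.005, 0.765, 0.643, 0.003]
contact_force: [-0.1, 1.0, 10.4]
opening: 0.266
```

```bash
python3 avg.py; python3 st.py; python3 - <<'E'
from h import *
shot('side','s7.png')
cv2.imwrite('pics/crop7.png',cv2.resize(cv2.imread('pics/s7.png')[220:320,320:440],None,fx=6,fy=6,interpolation=2))
E
```

```text
t 18.85 mean [-0.327 -0.108 10.551  0.032  0.184  0.026] std [0.478 0.3   0.387 0.032 0.037 0.012]
h 0.04 x -0.0128 y 0.0027
h 0.2 x -0.0089 y 0.004
h 0.25 x -0.0077 y 0.0044
t 18.85 T [ 0.5495 -0.1761  0.0811] F [-0.05 -0.52 10.16] M [0.078 0.14  0.02 ] tilt [ 0.0102 -0.0041] q [-3.100e-01  2.430e-01 -1.820e-01  1.134e+00 -1.000e-03  1.433e+00]
turn [0. 0. 0.] deg 0.0 then shift cm [ 0.01 -0.02 -0.  ] yaw y now -0.172
```

View pics/crop7.png

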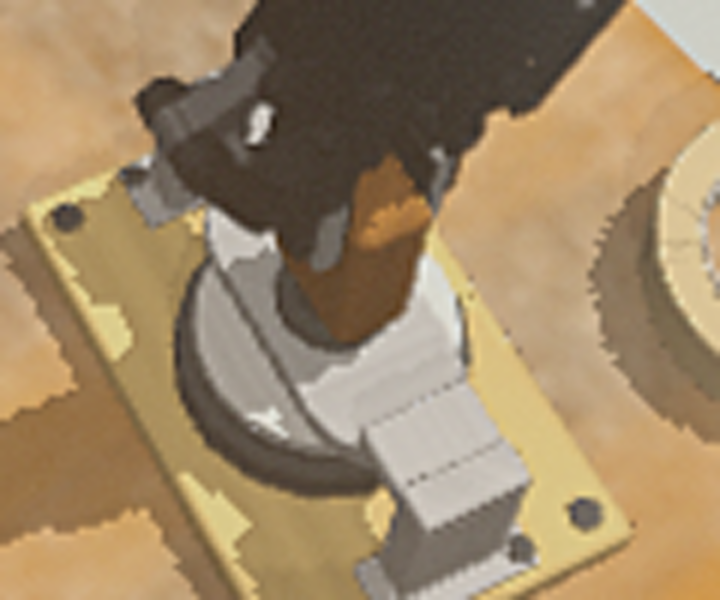

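Request:
send_rows(plan=[0,0,0,0,0,-0.05,1,0,0,0,0,0,-0.05,1,0,0,0,0,0,-0.05,1,0,0,0,0,0,-0.05,1,0,0,0,0,0,-0.05,1,0,0,0,0,0,-0.05,1,0,0,0,0,0,-0.05,1,0,0,0,0,0,-0.05,1,0,0,0,0,0,-0.05,1,0,0,0,0,0,0,1,0,0,0,0,0,0,1])

```text
clock: 19.82
eef_pos: [0.5488, -0.1749, 0.0841]
tcp_rot: [0.003, 0.765, 0.644, 0.003]
contact_force: [2.1, -2.6, 3.8]
opening: 0.268
```

```bash
python3 avg.py; python3 st.py
```

```text
t 20.2167 mean [ 1.871 -3.421  3.485 -0.913 -0.541 -0.011] std [0.52  0.431 0.341 0.033 0.037 0.03 ]
h 0.04 x 0.0742 y -0.1235
h 0.2 x 0.0266 y -0.0364
h 0.25 x 0.0117 y -0.0092
t 20.22 T [ 0.5487 -0.1748  0.084 ] F [ 1.35 -2.76  3.14] M [-0.974 -0.51  -0.003] tilt [ 0.0078 -0.0011] q [-3.090e-01  2.420e-01 -1.770e-01  1.144e+00  1.000e-03  1.433e+00]
turn [0. 0. 0.] deg 0.0 then shift cm [-0.11  0.09  0.  ] yaw y now -0.171
```

Request:
send_rows(plan=[0,0,0,-0.05,0.04,0,1,0,0,0,-0.05,0.04,0,1,0,0,0,0,0,-0.05,1,0,0,0,0,0,-0.05,1,0,0,0,0,0,0,1])

```text
clock: 20.63
eef_pos: [0.5489, -0.1753, 0.0849]
tcp_rot: [0.002, 0.765, 0.644, 0.003]
contact_force: [-1.2, 0.2, 3.4]
opening: 0.268
```

```bash
python3 avg.py; python3 st.py
```

```text
t 21.0333 mean [-1.493  1.347  3.02   0.363  0.419 -0.015] std [0.361 0.933 0.214 0.115 0.119 0.022]
h 0.04 x -0.0617 y 0.0531
h 0.2 x -0.0206 y 0.016
h 0.25 x -0.0078 y 0.0044
t 21.03 T [ 0.5489 -0.1754  0.0848] F [-1.75  2.64  3.05] M [ 0.497  0.608 -0.053] tilt [ 0.0071 -0.0002] q [-0.31   0.244 -0.173  1.147  0.002  1.431]
turn [0. 0. 0.] deg 0.0 then shift cm [-0.05  0.06  0.  ] yaw y now -0.171
```

Request:
send_rows(plan=[0,0,0,0.03,-0.02,-0.03,1,0,0,0,0,0,-0.03,1,0,0,0,0,0,-0.03,1,0,0,0,0,0,0,1,0,0,0,0,0,0,1])

```text
clock: 21.45
eef_pos: [0.5489, -0.1754, 0.0858]
tcp_rot: [0.003, 0.765, 0.644, 0.003]
contact_force: [-2.7, 2.0, 2.7]
opening: 0.263
```

```bash
python3 avg.py; python3 st.py
```

```text
t 21.85 mean [-3.185  1.962  1.743  0.59   0.928 -0.011] std [0.51  0.307 0.424 0.03  0.056 0.029]
h 0.04 x -0.1762 y 0.1125
h 0.2 x -0.064 y 0.0434
h 0.25 x -0.0289 y 0.0218
t 21.85 T [ 0.549  -0.1754  0.0858] F [-2.76  1.87  1.18] M [0.599 1.024 0.029] tilt [ 0.0075 -0.0008] q [-0.31   0.243 -0.172  1.149  0.002  1.432]
turn [0. 0. 0.] deg 0.0 then shift cm [-0.05  0.05  0.  ] yaw y now -0.171
```

Request:
send_rows(plan=[0,0,0,0.03,-0.05,0,1,0,0,0,0,0,-0.03,1,0,0,0,0,0,-0.03,1,0,0,0,0,0,0,1,0,0,0,0,0,0,1])

```text
clock: 22.27
eef_pos: [0.549, -0.1751, 0.0861]
tcp_rot: [0.003, 0.765, 0.644, 0.003]
contact_force: [0.3, 2.2, -5.1]
opening: 0.271
```

```bash
python3 avg.py; python3 st.py; python3 - <<'E'
from h import *
shot('side','s8.png')
cv2.imwrite('pics/crop8.png',cv2.resize(cv2.imread('pics/s8.png')[220:320,320:440],None,fx=6,fy=6,interpolation=2))
E
```

```text
t 22.6667 mean [ 1.719  1.521 -7.863  0.189 -0.253 -0.036] std [0.637 0.24  1.393 0.059 0.143 0.025]
h 0.04 x -0.0365 y -0.0253
h 0.2 x 0.0178 y 0.0227
h 0.25 x 0.0348 y 0.0378
t 22.67 T [ 0.5489 -0.1751  0.0861] F [  2.42   1.89 -10.4 ] M [ 0.118 -0.517 -0.06 ] tilt [ 0.0079 -0.0008] q [-0.31   0.242 -0.172  1.149  0.002  1.432]
turn [0. 0. 0.] deg 0.0 then shift cm [-0.08  0.06  0.  ] yaw y now -0.171
```

View pics/crop8.png

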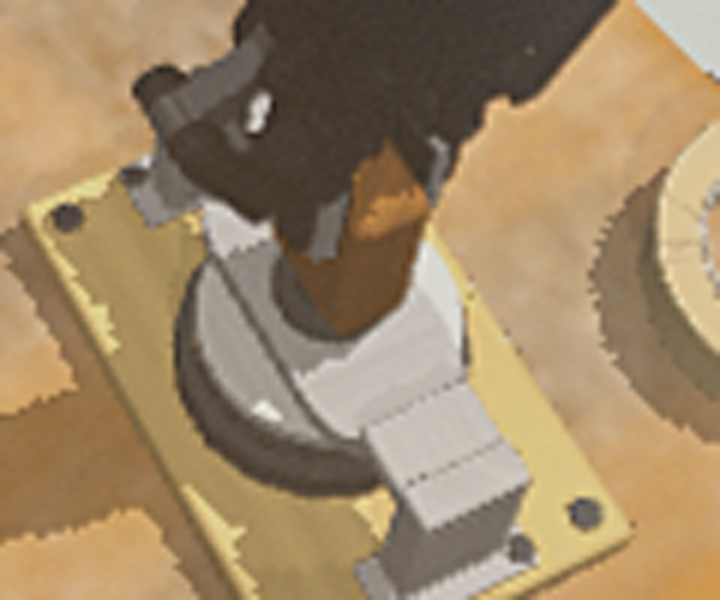

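Request:
send_rows(plan=[0,0,0,0,0,0.05,1,0,0,0,0,0,0.05,1,0,0,0,0,0,0,1])

```text
clock: 22.97
eef_pos: [0.5489, -0.1751, 0.086]
tcp_rot: [0.003, 0.765, 0.644, 0.003]
contact_force: [0.2, 2.3, -5.0]
opening: 0.267
```

```bash
python3 st.py
```

```text
t 22.97 T [ 0.5489 -0.1751  0.086 ] F [ 0.2   2.26 -5.  ] M [0.309 0.032 0.001] tilt [ 0.0086 -0.001 ] q [-0.31   0.241 -0.173  1.148  0.002  1.432]
turn [0. 0. 0.] deg 0.0 then shift cm [-0.08  0.06  0.  ] yaw y now -0.171
```

Request:
send_rows(plan=[0,0,0,0,0,0.03,1,0,0,0,0,0,0,1,0,0,0,0,0,0,0.4,0,0,0,0,0,0,0.2,0,0,0,0,0,0,0,0,0,0,0,0,0,-0.3,0,0,0,0,0,0,-0.3,0,0,0,0,0,0,-0.3,0,0,0,0,0,0,-0.3])

```text
clock: 23.72
eef_pos: [0.5489, -0.1752, 0.0854]
tcp_rot: [0.003, 0.765, 0.644, 0.003]
contact_force: [0.3, 0.6, 0.8]
opening: 0.65
```

```bash
python3 st.py
```

```text
t 23.72 T [ 0.5489 -0.1752  0.0854] F [0.34 0.63 0.76] M [ 0.001 -0.017 -0.024] tilt [ 0.0083 -0.0012] q [-3.100e-01  2.420e-01 -1.740e-01  1.146e+00  1.000e-03  1.432e+00]
turn [0. 0. 0.] deg 0.0 then shift cm [-0.07  0.06  0.  ] yaw y now -0.171
```

Free. Retreat straight up, then back for a clear view.

Request:
send_rows(plan=[0,0,0,0,0,-0.5,-0.3,0,0,0,0,0,-1,-0.3,0,0,0,0,0,-2,-0.3,0,0,0,0,0,-3,-0.3,0,0,0,0,0,-3,-0.3,0,0,0,0,0,-3,-0.3,0,0,0,0,-1.5,-2,-0.3,0,0,0,0,-3,0,-0.3,0,0,0,0,-3,0,-0.3,0,0,0,0,-3,0,-0.3,0,0,0,0,-1.5,0,-0.3,0,0,0,0,0,0,-0.3,0,0,0,0,0,0,-0.3])

```text
clock: 24.8
eef_pos: [0.4295, -0.1547, 0.2308]
tcp_rot: [0.004, 0.765, 0.644, 0.003]
contact_force: [1.0, -0.9, -0.3]
opening: 0.648
```

```bash
python3 st.py; python3 - <<'E'
from h import *
a=shot('side','s9.png');b=shot('scene','c9.png')
T=[P+[0,0,.046] for P in TAMP]
for n,p in(('side',a),('scene',b)):
    d=manip.cut_out('tamper_mid',p)
    if d: print(n,d[0]['conf'],d[0]['bbox'],fit([(p,d[0]['region'].astype(float))],T,[.549,-.1755,1.399]))
A=cv2.imread('pics/s9.png')[215:335,315:435];B=cv2.imread('pics/c9.png')[145:235,335:435]
cv2.imwrite('pics/crop9.png',np.hstack([cv2.resize(A,(400,400),interpolation=2),cv2.resize(B,(400,360),interpolation=2)[:400].copy() if 0 else cv2.copyMakeBorder(cv2.resize(B,(400,360),interpolation=2),0,40,0,0,0)]))
E
```

```text
t 24.8 T [ 0.4295 -0.1547  0.2308] F [ 0.99 -0.9  -0.25] M [-0.028 -0.09  -0.022] tilt [ 0.0107 -0.0019] q [-0.347 -0.012 -0.142  1.43   0.002  1.395]
turn [0. 0. 0.] deg 0.0 then shift cm [-0.05 12.18  0.13] yaw y now -0.171
side 0.56 [375.1, 267.5, 43.2, 56.2] (array([ 0.5504, -0.173 ,  1.3843]), np.float64(0.1952709739633558))
scene 0.92 [386.8, 171.5, 42.1, 43.2] (array([ 0.5477, -0.1746,  1.419 ]), np.float64(0.17793582887700538))
```

View pics/crop9.png

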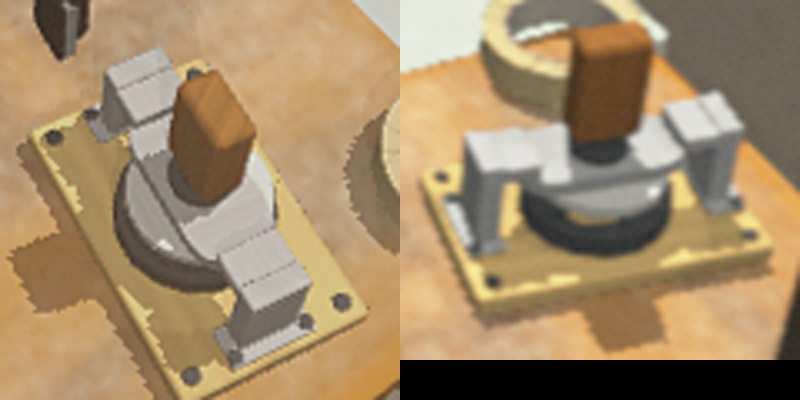

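The tamper stands upright with both foot ends under the hooks: in the left half the grip is around (212,135) with the hooks at (140,85) and (265,270), and the right half shows the same. I'm handing it in.

```bash
python3 -c "
from plant import manip
print(manip.hand_in())"
```

```text
the job is handed in; nothing more can be done
None
```

The tamper is locked upright under both hooks of the press, released and handed in at about 25 s of the 72 s allowed.

- **Pressing:** I set the foot along the press's x axis, within about 1 mm of centre. I pressed until the plate stopped, about 11 mm down, judging by the force rising steeply there. I held about 14–15 N for roughly 1.7 s; the highest reading was about 16 N.
- **Levelling:** Early in the hold, the wrist moment showed the foot pressing on one edge. I tilted the tool about 0.01 rad to seat it flat, so only the last second or so of that hold was clearly level.
- **Turning:** I turned the tamper a quarter turn at about 13–14 N, with almost no sideways force.
- **Easing off:** Sideways forces reached about 4 N while easing off, so I re-centred the tool. I also pulled up slightly too far, with up to about 8 N against the hooks, and backed off to about 2 N or less before opening the fingers.

**Last checks:** After release the tool force was near zero. The pictures show the tamper upright with both foot ends under the hooks. The two final camera fits put it within about 3 mm of the press centre and 0.02 rad of the press's y axis. They disagree by about 3 mm because the hooks hide part of the foot.

I could not measure the plate's level directly; it is inferred from the moments and pictures. I did not re-measure the other things on the bench, but the arm did not go near them.

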